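Clear the brush arm and draw the paint tray out

TASK

Set up the painting place: first turn the brush carousel by its long arm until the arm lies straight over the steel index tongue, out of the tray's way. Then hook behind the far wall of the metal paint tray, reaching in under the riser shelf at a slant, and drag the tray along the table until its whole front edge rests flat against the low wooden batten near the robot, with the arm left on its tongue. Do not lift the tray off the table, do not bang the shelf, and leave the bottle, mug, jar and can where they stand.

Things in the scene. Friction and masses are not known exactly. Their poses are not given: they have to be found in the camera images.
- tray: Loose open aluminium tray, empty but for flat paint dabs, 140 mm (its x) by 160 mm (its y) by 40 mm high, walls and floor 5 mm thick, 0.3 to 0.6 kg. Origin: centre of the underside. Its +x points to the far wall, which starts under the riser board 10 to 35 mm behind the board's front edge; -x to the near wall (front).
- tray_far_lip (a point): Middle of the top of the tray's far wall, on its outer face: 70 mm along +x of the tray, 40 mm above its underside.
- tray_front (a point): Middle of the tray's front (near) lower edge: 70 mm along -x of the tray, at its underside.
- batten: Wooden batten fixed to the table, the stop for the tray: 20 mm (its x) by 260 mm (its y) by 12 mm high. Origin: centre of the underside. The tray rests against its far (+x) face, 10 mm from the origin.
- riser: Fixed plywood riser shelf. Board 200 mm (x) by 460 mm (y), 18 mm thick, underside 300 mm above the table, with light stock up to 60 mm high on top. Four 22 mm square legs centred at x = +-85 mm, y = +-215 mm. Open in front, behind and at the sides. Origin: on the table under the board's centre; the board's front edge is 100 mm along its -x.
- carousel_base: Fixed round base, 176 mm across and 10 mm high, of the brush carousel. Origin: on the table at the turntable's axis. A flat steel tongue, the index mark, 12 mm wide and 6 mm high, runs radially along the base's -x from its rim to 290 mm from the axis.
- carousel (a joint): Turning angle of the turntable (rad), counter-clockwise from above positive; 0 when the arm lies straight over the tongue (along the base's -x). Stays where it is left (friction about 0.12 N m). Starts 0.95 to 1.28. The turntable is a wooden disc 180 mm across, top 24 mm above the table, with three jars fixed on it, up to 114 mm above the table.
- spoke_mid (a point): Point on the middle of the top of the arm, 150 mm from the axis. The arm is a straight wooden bar fixed on the turntable, 24 mm wide, from 18 to 42 mm above the table, reaching radially from the axis to 260 mm; beyond 90 mm it stands clear of the disc and jars.
- bottle: Bystander: white plastic bottle 66 mm across, 180 mm high, standing loose to the right of the work. Origin: centre of the underside.
- mug: Bystander: white mug 76 mm across, 90 mm high, handle to its +y, standing loose to the right. Origin: centre of the underside.
- jar: Bystander: glass jar 52 mm across, 80 mm high, standing loose under the riser behind the tray. Origin: centre of the underside.
- can: Bystander: can 60 mm across, 110 mm high, standing loose left of the riser. Origin: centre of the underside.

How it is judged:
By the outcome, as a careful person would: the job done as asked, in the order asked, and still so for the second after the job is handed in, with the robot touching nothing.
It also fails if it takes over 64 s, if anything falls off the work surface, if the arm or the gripper's body presses on something with over 40 N, if the wrist force passes 120 N, or if a joint passes its speed limit or range.

ROBOT

A 6-joint arm with a two-finger parallel gripper is mounted at the origin on the work surface. World frame = base frame: x ahead of the robot, y to its left, z up, the work surface at z = 0. Lengths are in m, angles in rad, forces in N, time in s.
With the tool pointing down it reaches from about 0.375 to 0.975 m from the base axis. Payload 3.8 kg.
Tool frame: the origin (TCP) lies at the very end of the fingers, on their centre line; the grasp point (between the pads) lies 19 mm behind it; z points along the fingers, y is the line along which they close (so a half turn about z gives the same grasp; the last joint's range is limited). The gripper opens to 85 mm and grips with 20 to 120 N. Pads are 22 mm wide; open, the fingers measure 114 mm over their backs; the gripper's body (76 mm by 85 mm) begins 54 mm behind the grasp point. The pads swing forward as they close: fully open they stand 13 mm farther back than shut.
Start: joints at [-1.193, 0.264, 1.604, -0, 1.274, -0.037], TCP at [0.272, -0.618, 0.231] pointing down, gripper open.
Joint ranges: [-2.63, 2.63], [-0.94, 2.18], [0.31, 2.57], [-1.31, 4.45], [0, 2.66], [-2.55, 2.55]. Speed limits (rad/s): [2.57, 2.57, 3.14, 3.14, 3.14, 3.14].

INTERFACE

Orientations are given as a rotation vector (axis times angle).
In Python, from workcell import read_state, read_camera, calibration, finish_job gives the robot as it stands.
- The arm moves only by the tool step_arm, never from a script. Its argument "commands" is a list of rows, each an object of numbers: "fingers": the gripper's target within -1 to 1 (shut at 1, half-way at 0, fully open at -1); "dx", "dy", "dz": the shift along the tool's x, y, z in m; "roll": the turn about the tool's z in degrees. In form: [{"fingers": .., "dx": .., "dy": .., "dz": .., "roll": ..}, ...]. A call has 1 to 8 rows; each row is the pose to reach, as a shift and turn from the pose commanded when the call began, along the tool's axes at that moment; what a row does not reach only later rows make up. A row lasts 1/8 s, in which the tool goes at most 62.5 mm and 10.7 degrees, less where a joint would pass 70% of its speed; a pose out of reach is approached as far as the arm can. A call with a gripper value outside its range is refused whole. The fingers move at their own pace and stop on an object; "squeeze" is the grip in N (left out, the last holds). Time passes only in rows, so rows that repeat a pose let the fingers close. It gives the time, the measured TCP pose, the force, the opening and the grip force at its end, in the units of the state.
- read_state(): the state, without advancing time (a new reading comes with each control period).
- read_camera(name): name is "side" or "top" or "wrist"; returns (picture, depth): 420x560x3 uint8, blue, green, red; 420x560 float32, m along the optical axis (not along the pixel's ray), 0 where there is no reading.
- calibration(name): a dict with "intrinsics" (3x3 intrinsics, pixels), "k1" (the pictures are not rectified: a ray, as slopes to the right and down, at radius r is drawn at 1 + k1 r^2 times it, then the intrinsics apply), "world_to_cam" (4x4, takes a point from world to camera coordinates). Camera axes: x right, y up, looking along -z (the intrinsics and any distortion apply to the point x, -y, -z); pixel columns grow to the right and rows downward; lengths in m; the calibration is good to about 2 mm. A picture is of the moment at which its call begins: read the wrist's pose just before it. calibration takes no time and is no camera call; for the wrist camera it gives the pose at the moment of the call.
- finish_job(): hands the job in; it is judged then, once.
The state is a dict: "time": time; "q": joint angles; "joint_vel": joint speeds; "joint_torque": joint torques, N m; "tool_pos": TCP position; "tcp_rot": TCP orientation; "wrist_force": force on the tool from outside, world axes, zero at the start; "torque": the same for the moment, N m; "width": opening from 0.0 (shut) to 1.0 (fully open); "grip_force": force on a finger pad.
Only numpy, scipy, OpenCV 4.12 (cv2) and the standard library are available. Lean on these libraries where they do the work, as an engineer would, in place of code of your own. Each camera call takes 0.05 s, during which the arm holds its last target. There are 200 camera calls.

## Working session

There is one attempt and no reset: what is moved stays moved. The work goes in short steps, Python scripts to look and compute and a tool call to move; the robot and the scene stay as the last step left them, time stands still between calls to the robot, and variables do not carry over. Pictures are saved under pics/ and viewed, at most 10 in all, crops included, and the job is handed in when it is done.

Besides the shell and the picture viewer there is one more tool, called after "Request:" as name(argument=value, ...), one argument or row to a line, values as JSON. step_arm: Moves the arm, as the interface text tells. Its arguments: {"type":"object","properties":{"commands":{"type":"array","items":{"type":"object","properties":{"fingers":{"type":"number"},"dx":{"type":"number"},"dy":{"type":"number"},"dz":{"type":"number"},"roll":{"type":"number"}}}},"squeeze":{"type":"number"}},"required":["commands"]}

```bash
mkdir -p pics; ls; cat > h.py <<'E'
import numpy as np, cv2
from workcell import *
from scipy.spatial.transform import Rotation as R
def cam(name):
    c=calibration(name); p,d=read_camera(name); return c,p,d
def ray(c,u,v):
    K=np.array(c["intrinsics"]); x=(u-K[0,2])/K[0,0]; y=(v-K[1,2])/K[1,1]
    k=c["k1"]; xu,yu=x,y
    for _ in range(20):
        s=1+k*(xu*xu+yu*yu); xu,yu=x/s,y/s
    T=np.linalg.inv(np.array(c["world_to_cam"]))
    d=np.stack([xu,-yu,-np.ones_like(xu)],-1)@T[:3,:3].T
    return T[:3,3],d
def onplane(c,u,v,z):
    o,d=ray(c,np.asarray(u,float),np.asarray(v,float)); t=(z-o[2])/d[...,2]
    return o+d*t[...,None]
def cloud(c,dep):
    v,u=np.mgrid[:dep.shape[0],:dep.shape[1]].astype(float)
    o,d=ray(c,u,v); return o+d*dep[...,None]
E
python3 - <<'E'
from h import *
print(read_state())
for n in("top","side"):
    c,p,d=cam(n); cv2.imwrite(f"pics/{n}0.png",p); np.savez(f"{n}0.npz",p=p,d=d,**{k:np.array(v) for k,v in c.items()})
    print(n,c)
E
```

```text
pics
{'time': 0.0, 'q': array([-1.19288357e+00,  2.64794262e-01,  1.60540196e+00, -9.70987641e-06,
        1.27372303e+00, -3.69214377e-02]), 'joint_vel': array([ 0.00022817, -0.00207943, -0.00030993, -0.00110227, -0.00191808,
       -0.00057168]), 'joint_torque': array([ 2.20130845e-03, -5.15105939e+01, -3.67313325e+01, -2.01613796e-05,
        1.29022033e-02,  1.71514796e-05]), 'tool_pos': array([ 0.27175435, -0.61705491,  0.22991925]), 'tcp_rot': array([-3.07201285e+00, -6.46490262e-01,  6.33987012e-04]), 'wrist_force': array([-0.19733117, -0.63584136, -0.7900451 ]), 'torque': array([-0.02801695,  0.0022167 ,  0.03114368]), 'grip_force': 0.0, 'width': 1.0039915848004308}
top {'intrinsics': array([[473.65327064,   0.        , 276.99381516],
       [  0.        , 473.65327064, 199.33626734],
       [  0.        ,   0.        ,   1.        ]]), 'k1': -0.0030026045412827472, 'world_to_cam': array([[ 1.53929066e-02, -9.99691966e-01,  1.94687144e-02,
         5.78525752e-04],
       [ 9.93495741e-01,  1.74887600e-02,  1.12518251e-01,
        -5.72786367e-01],
       [-1.12824075e-01,  1.76101019e-02,  9.93458913e-01,
        -1.19044175e+00],
       [ 0.00000000e+00,  0.00000000e+00,  0.00000000e+00,
         1.00000000e+00]])}
side {'intrinsics': array([[536.88094042,   0.        , 275.89784906],
       [  0.        , 536.88094042, 202.34355124],
       [  0.        ,   0.        ,   1.        ]]), 'k1': -0.05964778731892874, 'world_to_cam': array([[-0.96688045, -0.25519164,  0.00440606,  0.56685984],
       [ 0.15097407, -0.55792718,  0.81604172, -0.10765118],
       [-0.20578876,  0.78967999,  0.57797621, -1.18746351],
       [ 0.        ,  0.        ,  0.        ,  1.        ]])}
```

View pics/top0.png

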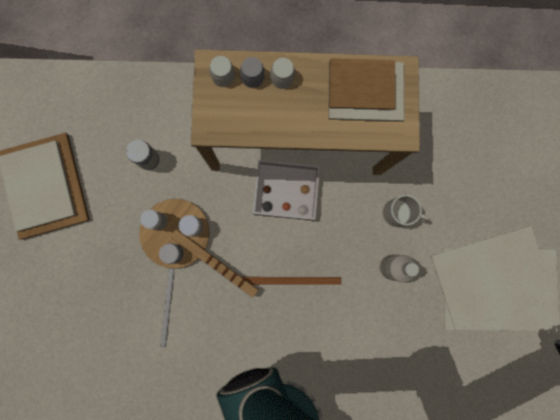

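View pics/side0.png

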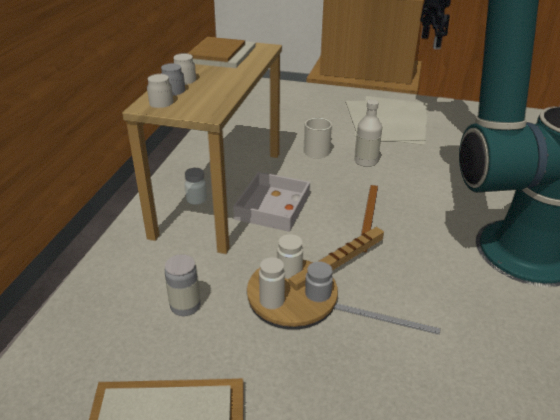

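Top view: tray around (287,192), its far wall under the board edge (row ~150). The carousel axis is near (175,233), with the arm tip at (257,291) and the tongue end at (164,345). The batten runs (250–340,281), the mug is at (405,210) and the bottle at (405,268). The side view shows the jar at (195,185) behind the tray and the can at (182,285).

```bash
python3 - <<'E'
from h import *
np.set_printoptions(precision=4,suppress=True)
c=dict(np.load("top0.npz")); P=cloud(c,c["d"]); img=c["p"]
hsv=cv2.cvtColor(img,cv2.COLOR_BGR2HSV)
# plane heights check
for u,v in [(300,330),(287,190),(300,120),(257,285),(205,255),(290,281),(169,310),(405,208),(409,268),(139,150)]:
    print((u,v),P[v,u],hsv[v,u])
z=P[...,2]; ok=c["d"]>0
def comp(mask,name):
    n,l,s,ce=cv2.connectedComponentsWithStats(mask.astype(np.uint8))
    for i in range(1,n):
        if s[i,4]>40:
            q=P[l==i]; print(name,s[i],'mean',q.mean(0),'min',np.percentile(q,2,0),'max',np.percentile(q,98,0))
roi=np.zeros(z.shape,bool); roi[60:350,100:440]=1
comp(ok&roi&(z>.29)&(z<.33),"board")
comp(ok&roi&(z>.033)&(z<.05),"h33-50")
comp(ok&roi&(z>.05)&(z<.25),"tall")
# batten colour
m=roi&(hsv[...,0]<15)&(hsv[...,1]>110)&(z<.03)&ok; comp(m,"orange low")
# gripper profile from both
s=read_state(); t=s["tool_pos"]
for n in("top","side"):
    k=dict(np.load(n+"0.npz")); Q=cloud(k,k["d"])[k["d"]>0]
    Q=Q[np.hypot(Q[:,0]-t[0],Q[:,1]-t[1])<.25]; Q=Q[Q[:,2]>.2]
    u=-np.array([t[0],t[1]])/np.hypot(*t[:2]); 
    for h in np.arange(.0,.5,.03):
        q=Q[(Q[:,2]-t[2]>=h)&(Q[:,2]-t[2]<h+.03)]
        if len(q): 
            r=(q[:,:2]-t[:2]); a=r@u; b=r@np.array([-u[1],u[0]]); print(n,round(h,2),len(q),'toward base',a.min(),a.max(),'lat',b.min(),b.max())
E
```

```text
(300, 330) [ 0.2394 -0.0548  0.002 ] [ 19  34 129]
(287, 190) [ 0.6016 -0.0167  0.0012] [ 15  18 145]
(300, 120) [ 0.7017 -0.0287  0.3189] [ 18  97 137]
(257, 285) [0.3517 0.0579 0.    ] [16 66 81]
(205, 255) [0.4273 0.1889 0.0462] [ 17 122 121]
(290, 281) [ 0.3641 -0.027   0.0148] [ 12 158 105]
(169, 310) [0.2857 0.2819 0.0045] [19 22 93]
(405, 208) [ 0.5584 -0.329   0.008 ] [ 35  19 148]
(409, 268) [ 0.4062 -0.2849  0.1836] [ 35  21 148]
(139, 150) [0.6795 0.35   0.1061] [ 42   9 148]
board [  191    60   228    93 14623] mean [ 0.7164 -0.0213  0.3186] min [ 0.6449 -0.2624  0.3137] max [0.8224 0.1816 0.3281]
h33-50 [143 152  15  17  42] mean [0.6631 0.3317 0.0407] min [0.6478 0.3216 0.0332] max [0.6867 0.3556 0.0492]
h33-50 [252 160  67  60 486] mean [ 0.5986 -0.0125  0.04  ] min [ 0.5249 -0.0925  0.0342] max [0.6711 0.0712 0.0451]
h33-50 [398 198  17  25  55] mean [ 0.5572 -0.3302  0.0413] min [ 0.5219 -0.34    0.0335] max [ 0.5805 -0.3047  0.0487]
h33-50 [385 200  12  26  47] mean [ 0.5373 -0.2756  0.0415] min [ 0.511  -0.2934  0.0337] max [ 0.5733 -0.2683  0.0486]
h33-50 [171 23
[... 1428 characters left out ...]
-0.0013964514321223112
side 0.0 80 toward base -0.049734539346028075 0.057367089432730396 lat -0.014872415164137922 0.011751973799128207
side 0.03 158 toward base -0.07469919406848972 0.06900102308422026 lat -0.015412035996288726 0.0133485417977581
side 0.06 253 toward base -0.07554517487490706 0.07910847945978651 lat -0.019769980517749003 0.013606664823457041
side 0.09 302 toward base -0.07048604161325926 0.07496735920359235 lat -0.02408492256640055 0.011232369676951242
side 0.12 219 toward base -0.011249884092238134 0.04229756349240315 lat -0.04110457118275334 0.030043167273945518
side 0.15 6 toward base 0.03774523917115044 0.041978670740375465 lat -0.01653034973829296 0.004245233725236925
```

```bash
python3 - <<'E'
from h import *
np.set_printoptions(precision=4,suppress=True)
c=dict(np.load("top0.npz")); P=cloud(c,c["d"]); img=c["p"]; hsv=cv2.cvtColor(img,cv2.COLOR_BGR2HSV); z=P[...,2]
m=lambda f,r: f&(np.indices(z.shape)[0]>=r[1])&(np.indices(z.shape)[0]<r[3])&(np.indices(z.shape)[1]>=r[0])&(np.indices(z.shape)[1]<r[2])
def line(mask,h,name):
    v,u=np.nonzero(mask); q=onplane(c,u,v,h)[:,:2]
    mu=q.mean(0); w,V=np.linalg.eigh(np.cov((q-mu).T)); d=V[:,1]; t=(q-mu)@d; s=(q-mu)@V[:,0]
    d=d*(1 if d[0]>0 else -1); print(name,len(q),'mean',mu,'dir',d,'yaw',np.degrees(np.arctan2(d[1],d[0])),'ends',mu+t.min()*V[:,1],mu+t.max()*V[:,1],'width',s.min(),s.max()); return mu,d
# arm beyond disc
ma=m((z>.033)&(z<.05)&(hsv[...,1]>90),(206,240,262,300)); a,da=line(ma,.042,"arm")
# tongue: brighter bluish
mt=m((hsv[...,1]<30)|(hsv[...,0]>30),(158,275,176,350))&(hsv[...,2]<140); n,l,s,_=cv2.connectedComponentsWithStats(mt.astype(np.uint8)); i=1+np.argmax(s[1:,4]); t,dt=line(l==i,.006,"tongue")
# disc: circle fit on wood coloured pixels at z~.024
md=m((z<.034)&(z>.012)&(hsv[...,1]>90),(135,195,212,270)); v,u=np.nonzero(md); 
cn=max(cv2.findContours(cv2.morphologyEx(m((z>.012)&((hsv[...,1]>80)|(z>.05)),(135,195,212,270)).astype(np.uint8),cv2.MORPH_CLOSE,np.ones((5,5))),cv2.RETR_EXTERNAL,cv2.CHAIN_APPROX_NONE)[0],key=cv2.contourArea)[:,0]
zz=z[cn[:,1],cn[:,0]]; k=zz<.034; q=onplane(c,cn[k,0],cn[k,1],.024)[:,:2]
for _ in range(4):
    A=np.c_[2*q,np.ones(len(q))]; x=np.linalg.lstsq(A,(q**2).sum(1),rcond=None)[0]; r=np.sqrt(x[2]+x[0]**2+x[1]**2); e=abs(np.hypot(*(q-x[:2]).T)-r); q=q[e<np.percentile(e,80)]
print("disc",x[:2],r,len(q))
M=np.c_[da,-dt]; st=np.linalg.solve(M,t-a); print("arm x tongue",a+da*st[0])
# tray near/far
mw=m((z>.033)&(z<.05),(250,158,322,222)); v,u=np.nonzero(mw); q=onplane(c,u,v,.04)[:,:2]
rect=cv2.minAreaRect(q.astype(np.float32)); print("tray rect",rect,cv2.boxPoints(rect))
mb=m((hsv[...,0]<15)&(hsv[...,1]>110),(235,270,345,292))&(z<.03); line(mb,.012,"batten")
# jar from side
s=dict(np.load("side0.npz")); Q=cloud(s,s["d"]); b=(Q[...,0]>.66)&(Q[...,0]<.9)&(abs(Q[...,1])<.15)&(Q[...,2]>.015)&(Q[...,2]<.12)
n,l,ss,_=cv2.connectedComponentsWithStats(b.astype(np.uint8))
for i in range(1,n):
    if ss[i,4]>40: q=Q[l==i]; print("jar?",ss[i],q.mean(0),np.percentile(q,2,0),np.percentile(q,98,0))
b=(abs(Q[...,0]-.6)<.1)&(abs(Q[...,1])<.12)&(Q[...,2]>.033)&(Q[...,2]<.046); q=Q[b]; r=cv2.minAreaRect(q[:,:2].astype(np.float32)); print("tray side",r,cv2.boxPoints(r))
b=(Q[...,2]>.31)&(Q[...,2]<.325); q=Q[b]; print("board side",np.percentile(q,[1,99],0)); 
r=cv2.minAreaRect(P[(z>.31)&(z<.325)][:,:2].astype(np.float32)); print("board top",cv2.boxPoints(r))
print(R.from_rotvec(read_state()["tcp_rot"]).as_matrix())
E
```

```text
arm 550 mean [0.3789 0.1251] dir [0.5855 0.8107] yaw 54.16123557415338 ends [0.3333 0.062 ] [0.4284 0.1937] width -0.01168222238843993 0.012197153242852182
tongue 444 mean [0.285  0.2881] dir [ 0.997  -0.0769] yaw -4.4119363142173 ends [0.3752 0.2812] [0.1933 0.2952] width -0.008716885447111059 0.008897987610418231
disc [0.4824 0.2729] 0.08788020620089765 81
arm x tongue [0.4855 0.2727]
tray rect ((0.5979359149932861, -0.01126110553741455), (0.1599878966808319, 0.14057685434818268), 85.34030151367188) [[ 0.5214 -0.0853]
 [ 0.6615 -0.0967]
 [ 0.6745  0.0628]
 [ 0.5344  0.0742]]
batten 591 mean [ 0.3657 -0.0308] dir [ 0.0063 -1.    ] yaw -89.63942898362879 ends [ 0.3665 -0.1563] [0.3648 0.1148] width -0.0174196381404892 0.010158058374753275
jar? [185 168  21  33 573] [0.7856 0.0188 0.0546] [ 0.7673 -0.0096  0.0171] [0.8102 0.0333 0.0819]
jar? [233 172  26  44 264] [0.6659 0.0046 0.0315] [ 0.6602 -0.0809  0.0157] [0.6741 0.0648 0.0421]
tray side ((0.5986691117286682, -0.011104419827461243), (0.1670062094926834, 0.14219848811626434), 85.28382110595703) [[ 0.5209 -0.0885]
 [ 0.6627 -0.1002]
 [ 0.6764  0.0663]
 [ 0.5347  0.078 ]]
board side [[ 0.0433 -0.5884  0.3104]
 [ 0.8397  0.1902  0.3245]]
board top [[ 0.1205 -0.2656]
 [ 0.8442 -0.2705]
 [ 0.8473  0.1882]
 [ 0.1236  0.1931]]
[[ 0.9152  0.403  -0.0008]
 [ 0.403  -0.9152  0.0019]
 [ 0.0001 -0.0021 -1.    ]]
```

Request:
step_arm(
  commands=[
    {"fingers":-0.3,"dx":0.331,"dy":-0.31,"dz":0},
    {"fingers":-0.3,"dx":0.331,"dy":-0.31,"dz":0},
    {"fingers":-0.3,"dx":0.331,"dy":-0.31,"dz":0},
    {"fingers":-0.3,"dx":0.331,"dy":-0.31,"dz":0},
    {"fingers":-0.3,"dx":0.331,"dy":-0.31,"dz":0},
    {"fingers":-0.3,"dx":0.331,"dy":-0.31,"dz":0},
    {"fingers":-0.3,"dx":0.331,"dy":-0.31,"dz":0},
    {"fingers":-0.3,"dx":0.331,"dy":-0.31,"dz":0},
  ],
  squeeze=20,
)

```text
invalid input
```

Request:
step_arm(
  commands=[
    {"fingers":-0.3,"dx":0.079,"dy":-0.336,"dz":0,"roll":-30.4},
    {"fingers":-0.3,"dx":0.079,"dy":-0.336,"dz":0,"roll":-30.4},
    {"fingers":-0.3,"dx":0.079,"dy":-0.336,"dz":0,"roll":-30.4},
    {"fingers":-0.3,"dx":0.079,"dy":-0.336,"dz":0,"roll":-30.4},
    {"fingers":-0.3,"dx":0.079,"dy":-0.336,"dz":0,"roll":-30.4},
    {"fingers":-0.3,"dx":0.079,"dy":-0.336,"dz":0,"roll":-30.4},
    {"fingers":-0.3,"dx":0.079,"dy":-0.336,"dz":0,"roll":-30.4},
    {"fingers":-0.3,"dx":0.079,"dy":-0.336,"dz":0,"roll":-30.4},
  ],
)

```text
time: 1.1
tool_pos: [0.2091, -0.279, 0.2315]
tcp_rot: [2.796, 1.43, -0.0]
wrist_force: [0.3, -0.1, -0.4]
width: 0.652
grip_force: 0.0
```

Request:
step_arm(
  commands=[
    {"fingers":-0.3,"dx":0.269,"dy":0.066,"dz":0,"roll":0},
    {"fingers":-0.3,"dx":0.269,"dy":0.066,"dz":0,"roll":0},
    {"fingers":-0.3,"dx":0.269,"dy":0.066,"dz":0,"roll":0},
    {"fingers":-0.3,"dx":0.269,"dy":0.066,"dz":0,"roll":0},
    {"fingers":-0.3,"dx":0.269,"dy":0.066,"dz":0,"roll":0},
  ],
)

```text
time: 1.72
tool_pos: [0.4229, -0.0975, 0.231]
tcp_rot: [-2.795, -1.434, -0.0]
wrist_force: [-0.0, 0.4, -0.9]
width: 0.65
grip_force: 0.0
```

Request:
step_arm(
  commands=[
    {"fingers":-0.3,"dx":0.174,"dy":-0.167,"dz":0.0,"roll":0},
    {"fingers":-0.3,"dx":0.174,"dy":-0.167,"dz":0.0,"roll":0},
    {"fingers":-0.3,"dx":0.174,"dy":-0.167,"dz":0.0,"roll":0},
    {"fingers":-0.3,"dx":0.174,"dy":-0.167,"dz":0.0,"roll":0},
    {"fingers":-0.3,"dx":0.174,"dy":-0.167,"dz":0.1,"roll":0},
    {"fingers":-0.3,"dx":0.174,"dy":-0.167,"dz":0.15,"roll":0},
  ],
)

```text
time: 2.48
tool_pos: [0.3887, 0.1412, 0.1057]
tcp_rot: [2.795, 1.433, 0.006]
wrist_force: [1.3, -0.3, -0.3]
width: 0.655
grip_force: 0.0
```

```bash
python3 - <<'E'
from h import *
np.set_printoptions(precision=3,suppress=True)
c,p,d=cam("side"); Q=cloud(c,d); w,_=read_camera("wrist")
cv2.imwrite("pics/s1.png",np.vstack([p[:,:],w])[:, :] if 0 else cv2.resize(np.hstack([p,w]),(800,300)))
s=read_state(); t=s["tool_pos"]; print(s["q"],t)
Q=Q[d>0]; Q=Q[(np.hypot(Q[:,0]-t[0],Q[:,1]-t[1])<.2)&(Q[:,2]>.1)]
u=-t[:2]/np.hypot(*t[:2]); n=np.array([-u[1],u[0]])
for h in np.arange(.06,.5,.03):
    q=Q[(Q[:,2]-t[2]>=h)&(Q[:,2]-t[2]<h+.03)]
    if len(q): a=(q[:,:2]-t[:2])@u; b=(q[:,:2]-t[:2])@n; print(round(h,2),len(q),'to base',np.percentile(a,[1,99]),'lat',np.percentile(b,[1,99]))
E
```

```text
[ 0.287 -0.122  2.276 -0.     1.003  0.912] [0.381 0.138 0.099]
0.06 616 to base [-0.053  0.034] lat [-0.058  0.051]
0.09 762 to base [-0.056  0.037] lat [-0.062  0.053]
0.12 349 to base [-0.046  0.023] lat [-0.039 -0.002]
0.15 645 to base [-0.046  0.025] lat [-0.039  0.009]
0.18 507 to base [-0.046  0.025] lat [-0.039  0.004]
0.21 651 to base [-0.046  0.024] lat [-0.038  0.004]
0.24 625 to base [-0.044  0.023] lat [-0.038  0.001]
0.27 689 to base [-0.044  0.024] lat [-0.037  0.001]
0.3 461 to base [-0.047  0.02 ] lat [-0.063  0.017]
0.33 997 to base [-0.054  0.031] lat [-0.07   0.047]
0.36 1776 to base [-0.052  0.051] lat [-0.069  0.051]
0.39 1775 to base [-0.03   0.153] lat [-0.067  0.052]
0.42 1456 to base [0.08 0.19] lat [-0.069  0.042]
0.45 624 to base [0.096 0.191] lat [-0.069 -0.051]
```

View pics/s1.png

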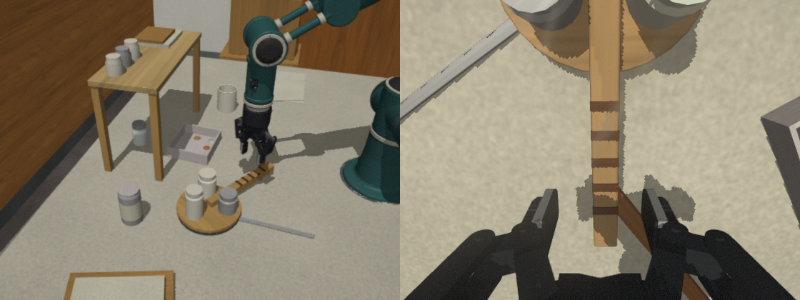

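Request:
step_arm(
  commands=[
    {"fingers":-0.3,"dx":0,"dy":0,"dz":0.06,"roll":0},
    {"fingers":-0.3,"dx":0,"dy":0,"dz":0.06,"roll":0},
    {"fingers":-0.3,"dx":0,"dy":0,"dz":0.06,"roll":0},
  ],
)

```text
time: 2.95
tool_pos: [0.3888, 0.1402, 0.0485]
tcp_rot: [2.797, 1.429, 0.004]
wrist_force: [0.3, 0.3, 0.3]
width: 0.649
grip_force: 0.0
```

Request:
step_arm(
  commands=[
    {"fingers":-0.3,"dx":0,"dy":0,"dz":0.028,"roll":0},
    {"fingers":0.15,"dx":0,"dy":0,"dz":0.028,"roll":0},
    {"fingers":0.15,"dx":0,"dy":0,"dz":0.028,"roll":0},
    {"fingers":0.15,"dx":0,"dy":0,"dz":0.028,"roll":0},
  ],
)

```text
time: 3.45
tool_pos: [0.3879, 0.1403, 0.02]
tcp_rot: [2.797, 1.43, 0.005]
wrist_force: [0.1, -0.2, -0.5]
width: 0.425
grip_force: 0.0
```

```bash
python3 - <<'E'
from h import *
np.set_printoptions(precision=4,suppress=True)
s=read_state(); print(s["tool_pos"],s["q"],s["width"],s["wrist_force"])
A=np.array([.484,.273]); t0=s["tool_pos"][:2]; r=.164
M=R.from_rotvec(s["tcp_rot"]).as_matrix(); print(M)
for k,ang in enumerate(np.linspace(54.16,-4.4,8)):
    p=A-r*np.array([np.cos(np.radians(ang)),np.sin(np.radians(ang))]); d=M.T@np.r_[p-t0,0]; print(k,p,d,'roll',54.16-ang)
E
```

```text
[0.3879 0.1403 0.02  ] [0.2866 0.0118 2.3313 0.     0.7953 0.9121] 0.42475560428786396 [ 0.1426 -0.1732 -0.4891]
[[ 0.5855  0.8107  0.0031]
 [ 0.8107 -0.5855  0.0009]
 [ 0.0026  0.002  -1.    ]]
0 [0.388  0.1401] [-0.0002  0.0002 -0.    ] roll 0.0
1 [0.3697 0.1554] [ 0.0016 -0.0237 -0.    ] roll 8.365714285714283
2 [0.3538 0.1733] [ 0.0068 -0.047  -0.0001] roll 16.731428571428566
3 [0.3406 0.1933] [ 0.0153 -0.0694 -0.0001] roll 25.097142857142856
4 [0.3306 0.215 ] [ 0.027  -0.0903 -0.0001] roll 33.46285714285714
5 [0.3238 0.238 ] [ 0.0416 -0.1092 -0.0001] roll 41.82857142857142
6 [0.3204 0.2617] [ 0.0588 -0.1258 -0.0001] roll 50.19428571428571
7 [0.3205 0.2856] [ 0.0783 -0.1397 -0.0001] roll 58.559999999999995
```

Request:
step_arm(
  commands=[
    {"fingers":0.15,"dx":0.002,"dy":-0.024,"dz":0,"roll":8.4},
    {"fingers":0.15,"dx":0.007,"dy":-0.047,"dz":0,"roll":16.7},
    {"fingers":0.15,"dx":0.015,"dy":-0.069,"dz":0,"roll":25.1},
    {"fingers":0.15,"dx":0.027,"dy":-0.09,"dz":0,"roll":33.5},
    {"fingers":0.15,"dx":0.042,"dy":-0.109,"dz":0,"roll":41.8},
    {"fingers":0.15,"dx":0.059,"dy":-0.126,"dz":0,"roll":50.2},
    {"fingers":0.15,"dx":0.078,"dy":-0.14,"dz":0,"roll":58.6},
    {"fingers":0.15,"dx":0.078,"dy":-0.14,"dz":0,"roll":58.6},
  ],
)

```text
time: 4.45
tool_pos: [0.3195, 0.2868, 0.0195]
tcp_rot: [-3.138, 0.116, -0.003]
wrist_force: [0.1, 0.4, 0.7]
width: 0.423
grip_force: 0.0
```

Request:
step_arm(
  commands=[
    {"fingers":0.45,"dx":0,"dy":0,"dz":0,"roll":0},
    {"fingers":0.45,"dx":0,"dy":0,"dz":0,"roll":0},
    {"fingers":0.45,"dx":0,"dy":0,"dz":0,"roll":0},
    {"fingers":0.45,"dx":0,"dy":0,"dz":0,"roll":0},
  ],
)

```text
time: 4.95
tool_pos: [0.3186, 0.2849, 0.0187]
tcp_rot: [-3.139, 0.121, 0.0]
wrist_force: [-3.2, 1.3, 5.8]
width: 0.278
grip_force: 14.3
```

```bash
python3 - <<'E'
from h import *
c,p,d=cam("top"); w,_=read_camera("wrist"); cv2.imwrite("pics/t2.png",cv2.resize(np.hstack([p,w]),(800,300)))
print(read_state())
E
```

```text
{'time': 5.05, 'q': array([6.71187157e-01, 4.45969328e-02, 2.30044239e+00, 3.57200937e-04,
       7.96357590e-01, 2.31890626e+00]), 'joint_vel': array([-0.00082293, -0.00024011,  0.00120099, -0.0014364 ,  0.00187872,
       -0.00057558]), 'joint_torque': array([ -1.54292442, -27.74989128, -26.03793204,  -0.44263249,
        -0.44430496,   0.30785674]), 'tool_pos': array([0.31861685, 0.2849525 , 0.0187171 ]), 'tcp_rot': array([-3.13893317e+00,  1.21179887e-01,  2.81077979e-05]), 'wrist_force': array([-3.09062677,  1.3277614 ,  6.02718854]), 'torque': array([0.25216377, 0.3996961 , 0.30626863]), 'grip_force': 14.269570112228394, 'width': 0.28013399640394127}
```

View pics/t2.png

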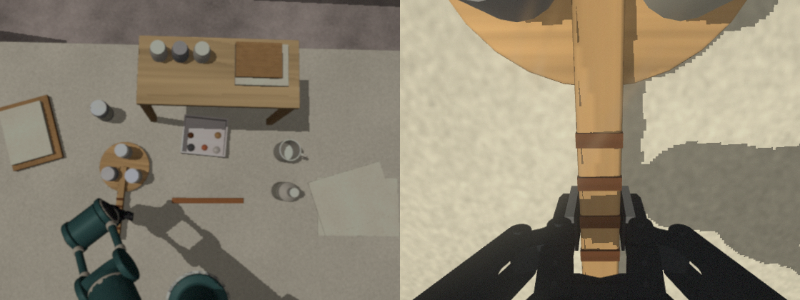

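Request:
step_arm(
  commands=[
    {"fingers":-0.2,"dx":0,"dy":0,"dz":0,"roll":0},
    {"fingers":-0.2,"dx":0,"dy":0,"dz":0,"roll":0},
    {"fingers":-0.2,"dx":0,"dy":0,"dz":0,"roll":0},
    {"fingers":-0.3,"dx":0,"dy":0,"dz":-0.17,"roll":0},
    {"fingers":-0.3,"dx":0,"dy":0,"dz":-0.17,"roll":0},
    {"fingers":-0.3,"dx":0,"dy":0,"dz":-0.17,"roll":0},
    {"fingers":-0.3,"dx":0,"dy":0,"dz":-0.17,"roll":0},
  ],
)

```text
time: 5.92
tool_pos: [0.3213, 0.2871, 0.193]
tcp_rot: [-3.133, 0.121, -0.011]
wrist_force: [0.2, 0.0, -0.0]
width: 0.654
grip_force: 0.0
```

Request:
step_arm(
  commands=[
    {"fingers":-0.3,"dx":0.256,"dy":0.274,"dz":0,"roll":0},
    {"fingers":-0.3,"dx":0.256,"dy":0.274,"dz":0,"roll":0},
    {"fingers":-0.3,"dx":0.256,"dy":0.274,"dz":0,"roll":0},
    {"fingers":-0.3,"dx":0.256,"dy":0.274,"dz":0,"roll":0},
    {"fingers":-0.3,"dx":0.256,"dy":0.274,"dz":0,"roll":0},
    {"fingers":-0.3,"dx":0.256,"dy":0.274,"dz":0,"roll":0},
    {"fingers":-0.3,"dx":0.256,"dy":0.274,"dz":0,"roll":0},
  ],
)

```text
time: 6.8
tool_pos: [0.5538, -0.0114, 0.1862]
tcp_rot: [3.138, -0.129, -0.003]
wrist_force: [-0.7, -0.0, -0.2]
width: 0.65
grip_force: 0.0
```

```bash
cat > m.py <<'E'
from h import *
np.set_printoptions(precision=4,suppress=True)
def pick(f,r): g=np.zeros_like(f); g[r[1]:r[3],r[0]:r[2]]=f[r[1]:r[3],r[0]:r[2]]; return g
def line(c,mask,h,name):
    v,u=np.nonzero(mask); q=onplane(c,u,v,h)[:,:2].astype(np.float32)
    vx,vy,x,y=cv2.fitLine(q,cv2.DIST_HUBER,0,.003,.003).ravel(); sg=np.sign(vx)
    print(name,len(q),'pt',x,y,'yaw',np.degrees(np.arctan2(vy*sg,vx*sg)))
def top(name):
    c,p,d=cam("top"); cv2.imwrite(f"pics/{name}.png",p); z=cloud(c,d)[...,2]; return c,p,d,z,cv2.cvtColor(p,cv2.COLOR_BGR2HSV)
def tray(c,z,r):
    v,u=np.nonzero(pick((z>.033)&(z<.047),r)); q=onplane(c,u,v,.04)[:,:2].astype(np.float32); t=cv2.minAreaRect(q); print("tray",t,cv2.boxPoints(t).tolist())
E
python3 - <<'E'
from m import *
c,p,d,z,h=top("t3")
print(read_state()["tool_pos"],read_state()["q"])
line(c,pick((z>.034)&(z<.05)&(h[...,1]>80),(155,265,185,340)),.042,"arm")
tray(c,z,(250,150,322,222))
c,w,d=cam("wrist"); cv2.imwrite("pics/w3.png",cv2.resize(np.hstack([w,p]),(800,300)))
E
```

```text
[ 0.5522 -0.0095  0.1861] [-0.0624  0.0686  1.9157  0.0002  1.161   1.5893]
arm 731 pt 0.31309652 0.28366396 yaw -4.0805607
tray ((0.5978455543518066, -0.01135389506816864), (0.1597820520401001, 0.14020726084709167), 85.23677825927734) [[0.5213500261306763, -0.08514773100614548], [0.6610730886459351, -0.09679028391838074], [0.674341082572937, 0.0624399408698082], [0.5346180200576782, 0.07408249378204346]]
```

View pics/w3.png

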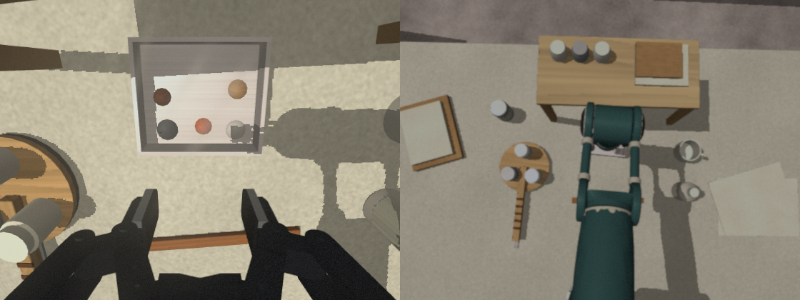

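Request:
step_arm(
  commands=[
    {"fingers":-0.3,"dx":0.006,"dy":-0.001,"dz":0.12,"roll":0},
    {"fingers":-0.3,"dx":0.006,"dy":-0.001,"dz":0.12,"roll":0},
    {"fingers":-0.3,"dx":0.006,"dy":-0.001,"dz":0.15,"roll":0},
    {"fingers":-0.3,"dx":0.006,"dy":-0.001,"dz":0.17,"roll":0},
    {"fingers":-0.3,"dx":0.006,"dy":-0.001,"dz":0.172,"roll":0},
    {"fingers":-0.3,"dx":0.006,"dy":-0.001,"dz":0.172,"roll":0},
  ],
)

```text
time: 7.65
tool_pos: [0.5583, -0.0064, 0.0167]
tcp_rot: [-3.139, 0.119, -0.0]
wrist_force: [0.4, 0.1, 0.5]
width: 0.651
grip_force: 0.0
```

Request:
step_arm(
  commands=[
    {"fingers":-0.3,"dx":-0.012,"dy":0.001,"dz":0,"roll":0},
    {"fingers":-0.3,"dx":-0.026,"dy":0.002,"dz":0,"roll":0},
    {"fingers":-0.3,"dx":-0.04,"dy":0.003,"dz":0,"roll":-1.0},
    {"fingers":-0.3,"dx":-0.055,"dy":0.004,"dz":0,"roll":-2},
    {"fingers":-0.3,"dx":-0.07,"dy":0.005,"dz":0,"roll":-3},
    {"fingers":-0.3,"dx":-0.085,"dy":0.007,"dz":0,"roll":-4},
    {"fingers":-0.3,"dx":-0.1,"dy":0.008,"dz":0,"roll":-4.9},
    {"fingers":-0.3,"dx":-0.112,"dy":0.009,"dz":0,"roll":-4.9},
  ],
)

```text
time: 8.65
tool_pos: [0.4471, -0.0079, 0.0175]
tcp_rot: [3.141, 0.013, 0.006]
wrist_force: [5.3, -0.8, 4.4]
width: 0.652
grip_force: 2.7
```

Request:
step_arm(
  commands=[
    {"fingers":-0.3,"dx":0.006,"dy":0,"dz":0,"roll":0},
    {"fingers":-0.3,"dx":0.006,"dy":0,"dz":-0.06,"roll":0},
    {"fingers":-0.3,"dx":0.01,"dy":0,"dz":-0.1,"roll":0},
    {"fingers":-0.3,"dx":0.03,"dy":0,"dz":-0.1,"roll":0},
  ],
)

```text
time: 9.15
tool_pos: [0.4776, -0.0076, 0.1191]
tcp_rot: [3.141, 0.013, 0.005]
wrist_force: [0.8, 0.5, 0.0]
width: 0.651
grip_force: 0.0
```

```bash
python3 - <<'E'
from m import *
print(read_state()["tool_pos"],read_state()["wrist_force"])
c,p,d=cam("side"); Q=cloud(c,d); b=(Q[...,0]>.38)&(Q[...,0]<.65)&(Q[...,1]>-.12)&(Q[...,1]<.1)&(Q[...,2]>.033)&(Q[...,2]<.046)
n,l,s,_=cv2.connectedComponentsWithStats(b.astype(np.uint8)); q=Q[b]; t=cv2.minAreaRect(q[:,:2].astype(np.float32)); print(t,cv2.boxPoints(t).tolist())
w,_=read_camera("wrist"); cv2.imwrite("pics/s4.png",cv2.resize(np.hstack([p,w]),(800,300)))
E
```

```text
[ 0.4776 -0.0076  0.1191] [0.8252 0.4991 0.0035]
((0.4997430443763733, -0.006869815289974213), (0.14061293005943298, 0.16928055882453918), 0.7184006571769714) [[0.4283808767795563, 0.07688230276107788], [0.43050330877304077, -0.0923849493265152], [0.5711052417755127, -0.0906219333410263], [0.5689827799797058, 0.07864531874656677]]
```

View pics/s4.png

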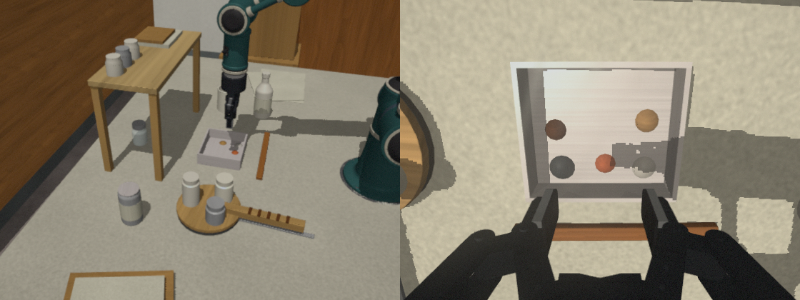

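Request:
step_arm(
  commands=[
    {"fingers":-0.3,"dx":-0.018,"dy":0,"dz":0.05,"roll":0},
    {"fingers":-0.3,"dx":-0.02,"dy":0,"dz":0.1,"roll":0},
    {"fingers":-0.3,"dx":-0.02,"dy":0,"dz":0.1,"roll":0},
    {"fingers":-0.3,"dx":-0.028,"dy":0,"dz":0.1,"roll":0},
    {"fingers":-0.3,"dx":-0.036,"dy":0,"dz":0.1,"roll":0},
    {"fingers":-0.3,"dx":-0.045,"dy":0,"dz":0.1,"roll":0},
    {"fingers":-0.3,"dx":-0.052,"dy":0,"dz":0.1,"roll":0},
    {"fingers":-0.3,"dx":-0.053,"dy":0,"dz":0.1,"roll":0},
  ],
)

```text
time: 10.25
tool_pos: [0.4252, -0.008, 0.0179]
tcp_rot: [3.141, 0.013, 0.008]
wrist_force: [5.3, 1.3, 3.3]
width: 0.651
grip_force: 2.8
```

Request:
step_arm(
  commands=[
    {"fingers":-0.3,"dx":0.006,"dy":0,"dz":0,"roll":0},
    {"fingers":-0.3,"dx":0.006,"dy":0,"dz":-0.05,"roll":0},
    {"fingers":-0.3,"dx":0.02,"dy":0,"dz":-0.06,"roll":0},
    {"fingers":-0.3,"dx":0.08,"dy":0,"dz":-0.06,"roll":0},
    {"fingers":-0.3,"dx":0.14,"dy":0,"dz":-0.06,"roll":0},
    {"fingers":-0.3,"dx":0.145,"dy":0,"dz":-0.06,"roll":0},
    {"fingers":-0.3,"dx":0.145,"dy":0,"dz":-0.06,"roll":0},
  ],
)

```text
time: 11.12
tool_pos: [0.5668, -0.0066, 0.0742]
tcp_rot: [-3.141, -0.013, 0.007]
wrist_force: [-1.0, -0.1, -0.4]
width: 0.647
grip_force: 0.0
```

```bash
python3 - <<'E'
from m import *
print(read_state()["tool_pos"],read_state()["wrist_force"])
print("wristcam",np.linalg.inv(calibration("wrist")["world_to_cam"])[:3,3])
c,p,d=cam("side"); Q=cloud(c,d); b=(Q[...,0]>.38)&(Q[...,0]<.65)&(Q[...,1]>-.12)&(Q[...,1]<.1)&(Q[...,2]>.033)&(Q[...,2]<.046)
t=cv2.minAreaRect(Q[b][:,:2].astype(np.float32)); print(t,cv2.boxPoints(t).tolist())
b=(Q[...,2]>.008)&(Q[...,2]<.018)&(Q[...,0]>.33)&(Q[...,0]<.39)&(Q[...,1]>-.15)&(Q[...,1]<.12); t=cv2.minAreaRect(Q[b][:,:2].astype(np.float32)); print("batten",t)
E
```

```text
[ 0.5668 -0.0066  0.0742] [-1.0352 -0.0922 -0.3654]
wristcam [ 0.6514 -0.0056  0.2165]
((0.4790235757827759, -0.007858134806156158), (0.14039009809494019, 0.167856365442276), 0.5012334585189819) [[0.4080969989299774, 0.0754527673125267], [0.40956541895866394, -0.09239717572927475], [0.549950122833252, -0.09116903692483902], [0.5484817028045654, 0.07668090611696243]]
batten ((0.3655029535293579, -0.02247646450996399), (0.020081544294953346, 0.254952996969223), 0.8994910717010498)
```

Request:
step_arm(
  commands=[
    {"fingers":-0.3,"dx":0.003,"dy":0,"dz":0.04,"roll":0},
    {"fingers":-0.3,"dx":0.003,"dy":0,"dz":0.056,"roll":0},
    {"fingers":-0.3,"dx":0.003,"dy":0,"dz":0.056,"roll":0},
    {"fingers":-0.3,"dx":-0.004,"dy":0,"dz":0.056,"roll":0},
    {"fingers":-0.3,"dx":-0.013,"dy":0,"dz":0.056,"roll":0},
    {"fingers":-0.3,"dx":-0.023,"dy":0,"dz":0.056,"roll":0},
    {"fingers":-0.3,"dx":-0.031,"dy":0,"dz":0.056,"roll":0},
    {"fingers":-0.3,"dx":-0.033,"dy":0,"dz":0.056,"roll":0},
  ],
)

```text
time: 12.18
tool_pos: [0.5364, -0.007, 0.0215]
tcp_rot: [3.141, 0.013, 0.006]
wrist_force: [4.5, -0.3, 4.1]
width: 0.646
grip_force: 2.4
```

Request:
step_arm(
  commands=[
    {"fingers":-0.3,"dx":-0.002,"dy":0,"dz":0,"roll":0},
    {"fingers":-0.3,"dx":-0.003,"dy":0,"dz":0,"roll":0},
  ],
)

```text
time: 12.42
tool_pos: [0.5343, -0.0071, 0.0215]
tcp_rot: [3.141, 0.013, 0.006]
wrist_force: [6.3, 0.9, 3.2]
width: 0.65
grip_force: 2.7
```

Request:
step_arm(
  commands=[
    {"fingers":-0.3,"dx":-0.002,"dy":0,"dz":0,"roll":0},
    {"fingers":-0.3,"dx":-0.003,"dy":0,"dz":0,"roll":0},
  ],
)

```text
time: 12.68
tool_pos: [0.5314, -0.0071, 0.0215]
tcp_rot: [3.141, 0.013, 0.006]
wrist_force: [5.7, -0.7, 4.9]
width: 0.647
grip_force: 2.7
```

Request:
step_arm(
  commands=[
    {"fingers":-0.3,"dx":-0.001,"dy":0,"dz":0,"roll":0},
    {"fingers":-0.3,"dx":-0.002,"dy":0,"dz":0,"roll":0},
  ],
)

```text
time: 12.92
tool_pos: [0.5295, -0.0071, 0.0215]
tcp_rot: [3.141, 0.013, 0.006]
wrist_force: [4.6, 1.0, 3.7]
width: 0.645
grip_force: 2.7
```

Request:
step_arm(
  commands=[
    {"fingers":-0.3,"dx":-0.001,"dy":0,"dz":0,"roll":0},
    {"fingers":-0.3,"dx":-0.002,"dy":0,"dz":0,"roll":0},
  ],
)

```text
time: 13.18
tool_pos: [0.5275, -0.0072, 0.0215]
tcp_rot: [3.141, 0.013, 0.006]
wrist_force: [4.9, -0.0, 2.9]
width: 0.646
grip_force: 2.7
```

Request:
step_arm(
  commands=[
    {"fingers":-0.3,"dx":-0.001,"dy":0,"dz":0,"roll":0},
    {"fingers":-0.3,"dx":-0.002,"dy":0,"dz":0,"roll":0},
  ],
)

```text
time: 13.42
tool_pos: [0.5255, -0.0072, 0.0215]
tcp_rot: [3.141, 0.013, 0.006]
wrist_force: [5.1, -0.1, 3.9]
width: 0.653
grip_force: 2.7
```

Request:
step_arm(
  commands=[
    {"fingers":-0.3,"dx":-0.001,"dy":0,"dz":0,"roll":0},
    {"fingers":-0.3,"dx":-0.002,"dy":0,"dz":0,"roll":0},
  ],
)

```text
time: 13.68
tool_pos: [0.5251, -0.0069, 0.0216]
tcp_rot: [-3.141, -0.013, -0.012]
wrist_force: [10.5, 2.6, 0.4]
width: 0.652
grip_force: 5.3
```

```bash
python3 - <<'E'
from m import *
print(read_state()["tool_pos"],read_state()["wrist_force"])
c,p,d=cam("side"); Q=cloud(c,d); b=(Q[...,0]>.36)&(Q[...,0]<.65)&(Q[...,1]>-.12)&(Q[...,1]<.1)&(Q[...,2]>.033)&(Q[...,2]<.046)
t=cv2.minAreaRect(Q[b][:,:2].astype(np.float32)); print(t,cv2.boxPoints(t).tolist())
cv2.imwrite("pics/s5.png",cv2.resize(p[100:300,150:430],(800,571),interpolation=cv2.INTER_CUBIC))
E
```

```text
[ 0.5251 -0.0069  0.0216] [10.4656  2.5932  0.4129]
((0.45582932233810425, -0.007935844361782074), (0.16096416115760803, 0.16750212013721466), 0.6435425281524658) [[0.3744116425514221, 0.07490598410367966], [0.37629300355911255, -0.09258557111024857], [0.5372470021247864, -0.0907776728272438], [0.535365641117096, 0.07671388238668442]]
```

View pics/s5.png

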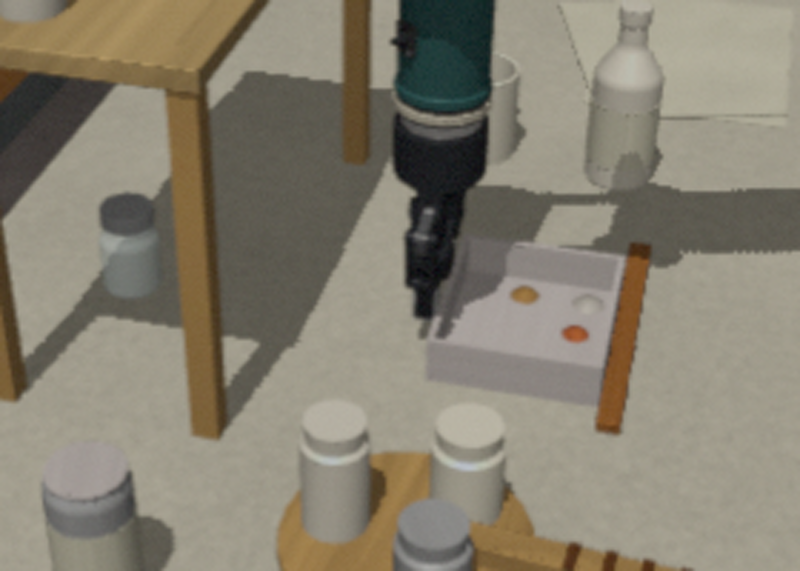

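The tray front is on the batten: x ≈ 0.375, force up to 10 N, and no gap at the brown bar near (625,330). I'll press slightly to square it, then back off.

Request:
step_arm(
  commands=[
    {"fingers":-0.3,"dx":-0.001,"dy":0,"dz":0,"roll":0},
    {"fingers":-0.3,"dx":-0.002,"dy":0,"dz":0,"roll":0},
    {"fingers":-0.3,"dx":-0.002,"dy":0,"dz":0,"roll":0},
  ],
)

```text
time: 14.1
tool_pos: [0.5249, -0.0068, 0.0224]
tcp_rot: [-3.141, -0.014, -0.017]
wrist_force: [12.9, 3.6, 0.1]
width: 0.651
grip_force: 6.1
```

Request:
step_arm(
  commands=[
    {"fingers":-0.3,"dx":0.01,"dy":0,"dz":0,"roll":0},
    {"fingers":-0.3,"dx":0.018,"dy":0,"dz":0,"roll":0},
    {"fingers":-0.3,"dx":0.018,"dy":0,"dz":-0.05,"roll":0},
    {"fingers":-0.3,"dx":0.018,"dy":0,"dz":-0.06,"roll":0},
  ],
)

```text
time: 14.6
tool_pos: [0.5388, -0.0071, 0.0824]
tcp_rot: [3.141, 0.013, 0.004]
wrist_force: [0.6, 0.1, 0.3]
width: 0.654
grip_force: 0.0
```

Request:
step_arm(
  commands=[
    {"fingers":-0.3,"dx":-0.015,"dy":0.0,"dz":-0.06,"roll":0},
    {"fingers":-0.3,"dx":-0.015,"dy":0.06,"dz":-0.12,"roll":0},
    {"fingers":-0.3,"dx":-0.015,"dy":0.12,"dz":-0.18,"roll":0},
    {"fingers":-0.3,"dx":-0.015,"dy":0.18,"dz":-0.22,"roll":0},
    {"fingers":-0.3,"dx":-0.015,"dy":0.24,"dz":-0.22,"roll":0},
    {"fingers":-0.3,"dx":-0.015,"dy":0.28,"dz":-0.22,"roll":0},
    {"fingers":-0.3,"dx":-0.015,"dy":0.28,"dz":-0.22,"roll":0},
  ],
)

```text
time: 15.48
tool_pos: [0.5236, -0.2901, 0.2996]
tcp_rot: [-3.141, -0.007, 0.003]
wrist_force: [0.5, 0.5, -0.2]
width: 0.649
grip_force: 0.0
```

```bash
python3 - <<'E'
from m import *
print(read_state()["time"],read_state()["tool_pos"],read_state()["wrist_force"])
c,p,d,z,h=top("t6"); P=cloud(c,d)
tray(c,z,(245,205,325,290))
line(c,pick((z>.034)&(z<.05)&(h[...,1]>80),(155,265,185,330)),.042,"arm")
line(c,pick((z<.03)&(h[...,0]<15)&(h[...,1]>120),(235,265,345,295)),.012,"batten")
a=cv2.resize(p[195:355,130:350],(800,582),interpolation=cv2.INTER_CUBIC); cv2.imwrite("pics/t6c.png",a)
E
```

```text
15.475 [ 0.5236 -0.2901  0.2996] [ 0.5357  0.5176 -0.244 ]
tray ((0.44446924328804016, -0.007318511605262756), (0.13887712359428406, 0.15830034017562866), 0.9526290893554688) [[0.3737243413925171, 0.07066625356674194], [0.37635618448257446, -0.08761221170425415], [0.5152141451835632, -0.08530327677726746], [0.5125823020935059, 0.07297518849372864]]
arm 654 pt 0.321961 0.2831378 yaw -4.07819
batten 585 pt 0.36434007 -0.022012314 yaw -89.35541
```

View pics/t6c.png

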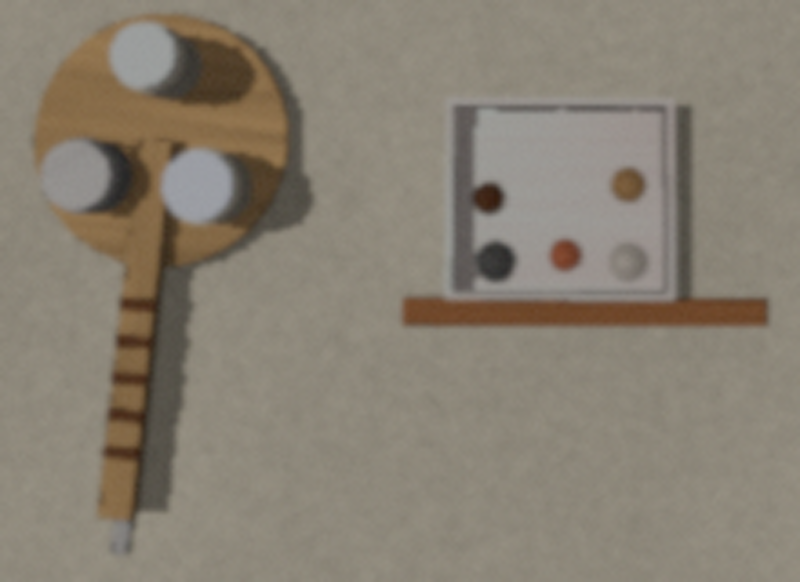

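```bash
python3 -c "
from workcell import *
print(finish_job())"
```

```text
the job is handed in; nothing more can be done
None
```

I handed the job in at about 15.5 s with the carousel arm within about 1° of its tongue and the tray's front edge flush on the batten; it differs from what you asked in one way: the commands gave no way to tilt the tool and an upright wrist can't fit under the shelf, so I first pulled the tray about 120 mm clear by pushing its near wall from the inside, then hooked behind the far wall for the final drag of about 33 mm.

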